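Switch the dust suction to the wide port

ROBOT

A 6-joint arm with a two-finger parallel gripper is mounted at the origin on the work surface. World frame = base frame: x ahead of the robot, y to its left, z up, the work surface at z = 0. Lengths are in m, angles in rad, forces in N, time in s.
With the tool pointing down it reaches from about 0.375 to 0.9 m from the base axis. Payload 3.1 kg.
Tool frame: the origin (TCP) lies at the centre of the arm's flange, where the gripper is bolted on; the fingertips stand robot.tip_extent ahead of it and the grasp point (between the pads) lies 164 mm ahead of it (robot.tip_extent is the distance from the TCP to the fingertips, in m); z points along the fingers, y is the line along which they close (so a half turn about z gives the same grasp; the last joint's range is limited). The gripper opens to 87 mm and grips with 3 to 60 N. Pads are 19 mm wide; open, the fingers measure 117 mm over their backs; the gripper's body (75 mm by 190 mm) begins 51 mm behind the grasp point.
Start: joints at [-1.472, 0.527, 1.433, -0, 1.181, -0.178], TCP at [0.171, -0.601, 0.405] pointing down, gripper open.
Joint ranges: [-3.08, 3.08], [-0.75, 2.2], [0.22, 2.44], [-1.43, 4.57], [0, 2.65], [-2.85, 2.85]. Speed limits (rad/s): [2.79, 2.79, 3.14, 3.14, 3.14, 3.14].

INTERFACE

Orientations are given as a unit quaternion [x, y, z, w].
In Python, from rig import get_obs, camera, hand_in, cut_out, robot gives the robot as it stands.
- The arm moves only by the tool step_arm, never from a script. Its argument "rows" is a list of rows, each a list of 6 numbers: the shift along the world's x, y, z in m, then the turn, a rotation vector about the world's x, y, z in degrees. A call has 1 to 12 rows; each row shifts and turns the commanded pose from where the row before left it; what a row does not reach is not made up. A row lasts 1/8 s, in which the tool goes at most 62.5 mm and 10.7 degrees, less where a joint would pass 70% of its speed; a pose out of reach is approached as far as the arm can. A call is refused whole if a number of a shift passes 0.0625 or a number of a turn 10.7, either way. A call with a gripper value outside its range is refused whole. "jaw" is the finger opening in m, from 0 to 0.087, set as the call begins (left out, the last holds). The fingers move at their own pace and stop on an object; "squeeze" is the grip in N (left out, the last holds). Time passes only in rows, so rows that do not move let the fingers close. It gives the time, the measured TCP pose, the force, the opening and the grip force at its end, in the units of the state.
- get_obs(): the state, without advancing time (a new reading comes with each control period).
- camera(name): name is "side" or "top"; returns a dict with "pixels" (384x512x3 uint8, blue, green, red), "depth" (384x512 float32, m along the optical axis (not along the pixel's ray), 0 where there is no reading), "fov_y" (degrees; the focal length in pixels is half the picture's height over the tangent of half this angle, whatever the lens; pixels are square), "cx", "cy" (the principal point, pixels), "extrinsics" (4x4, takes a point from camera to world coordinates). Camera axes: x right, y up, looking along -z (the intrinsics and any distortion apply to the point x, -y, -z); pixel columns grow to the right and rows downward; lengths in m; the calibration is good to about 2 mm. A picture is of the moment at which its call begins.
- hand_in(): hands the job in; it is judged then, once.
Trained networks look in the newest picture that a camera, given by its name, has taken for a name from the list of things; names that differ only in an ending like _2 or _b are one class to them, and where a whole thing is asked for, a point or a joint stands for the part that bears it (a point fixed in the world has none). Each returns a list of dicts, best first, with "confidence" (0 to 1); they miss things now and then, are a little off and sometimes report something else, mostly with a low value. They report only what shows in the picture. A call takes as long as a camera call. They do not tell look-alikes from the thing itself.
- cut_out(label, camera): "region" (384x512 bool, what is visible of it) and "extent" ([centre column, centre row, width, height] in pixels, round what is visible of it).
The state is a dict: "time": time; "q": joint angles; "joint_velocities": joint speeds; "joint_torque": joint torques, N m; "position": TCP position; "tool_rot": TCP orientation; "ft_force": force on the tool from outside, world axes, zero at the start; "moment": the same for the moment, N m; "grip_width": finger opening in m; "grip_force": force on a finger pad.
Only numpy, scipy, OpenCV 4.12 (cv2) and the standard library are available. Lean on these libraries where they do the work, as an engineer would, in place of code of your own. Each camera call takes 0.05 s, during which the arm holds its last target. There are 200 camera calls.

TASK

The workshop's dust suction has to be switched from the narrowest of the three bench ports to the widest. By their upright grips, slide the widest port's gate fully open, out to its stop, and the narrowest port's gate fully shut, in to its stop; leave the middle-sized port's gate as it is.

Things in the scene. Friction and masses are not known exactly. Their poses are not given: they have to be found in the camera images.
- wide_grip (a point): top centre of the upright dark wooden grip of the widest port's gate, 77 mm above the bench. Grip: 16 mm along the slide, 30 mm across, 42 mm tall, on the outer end of a flat steel plate 108 mm wide, top 35 mm above the bench. Axes: z up, x level from grip to collar (shuts; -x opens), y across the slide.
- wide_gate (a joint): gate of the widest port, in m: 0 fully shut, 0.105 fully open (grip pulled out from the collar); rigid stops at both ends, stays where left, about 2 N moves it. Port: round collar, 100 mm opening, rim 61 mm above the bench, on a fixed square housing 130 mm wide; shut, the grip's centre is 99 mm from the collar's centre.
- narrow_grip (a point): top centre of the upright dark wooden grip of the narrowest port's gate, 77 mm above the bench. Grip: 16 mm along the slide, 30 mm across, 42 mm tall, on the outer end of a flat steel plate 58 mm wide, top 35 mm above the bench. Axes: z up, x level from grip to collar (shuts; -x opens), y across the slide.
- narrow_gate (a joint): gate of the narrowest port, in m: 0 fully shut, 0.055 fully open (grip pulled out from the collar); rigid stops at both ends, stays where left, about 2 N moves it. Port: round collar, 50 mm opening, rim 61 mm above the bench, on a fixed square housing 80 mm wide; shut, the grip's centre is 74 mm from the collar's centre.
- middle_grip (a point): the same kind of grip point, on the gate of the middle-sized port (75 mm opening, housing 105 mm wide), which is to be left as it is. The three ports stand side by side, about 300 mm apart, in any order, their grips towards the robot.
Things that resemble listed ones, but are neither listed nor needed, are in the scene too. What is shaped like the part that bears narrow_grip but purple is not meant.

How it is judged:
By the outcome, as a careful person would: the job done as asked, in the order asked, and still so for the second after the job is handed in, with the robot touching nothing.
It also fails if it takes over 42 s, if anything falls off the work surface, if the arm or the gripper's body presses on something with over 40 N, if the wrist force passes 120 N, or if a joint passes its speed limit or range.

## Working session

There is one attempt and no reset: what is moved stays moved. The work goes in short steps, Python scripts to look and compute and a tool call to move; the robot and the scene stay as the last step left them, time stands still between calls to the robot, and variables do not carry over. Pictures are saved under pics/ and viewed, at most 10 in all, crops included, and the job is handed in when it is done.

Besides the shell and the picture viewer there is one more tool, called after "Emit:" in YAML: its name, and indented under it one key for each argument. step_arm: Moves the arm, as the interface text tells. Its arguments: {"type":"object","properties":{"rows":{"type":"array"},"jaw":{"type":"number"},"squeeze":{"type":"number"}},"required":["rows"]}

```bash
ls; mkdir -p pics
cat > h.py <<'E'
import numpy as np, cv2
from rig import get_obs, camera, hand_in, cut_out, robot
def cloud(c):
    H,W=c["depth"].shape; f=H/2/np.tan(np.radians(c["fov_y"])/2)
    u,v=np.meshgrid(np.arange(W),np.arange(H)); d=c["depth"].astype(float)
    P=np.stack([(u-c["cx"])/f*d,-(v-c["cy"])/f*d,-d],-1)
    P=P@c["extrinsics"][:3,:3].T+c["extrinsics"][:3,3]
    P[d<=0]=np.nan
    return P
E
python3 - <<'E'
from h import *
for n in("top","side"):
    c=camera(n); cv2.imwrite(f"pics/{n}0.png",c["pixels"]); print(n,[k for k in c],c["fov_y"],c["cx"],c["cy"],c["extrinsics"].round(3).tolist())
    P=cloud(c)
    for l in("wide_grip","narrow_grip","middle_grip"):
        for r in cut_out(l,n):
            p=P[r["region"]]; print(l,round(r["confidence"],2),np.round(r["extent"],0),np.nanmedian(p,0).round(3))
print(get_obs(),robot.tip_extent)
E
```

```text
pics
top ['pixels', 'depth', 'fov_y', 'cx', 'cy', 'extrinsics'] 48.174899543591394 249.41739230104727 205.54164912758648 [[0.013, 0.999, -0.05, 0.569], [-1.0, 0.012, -0.015, 0.045], [-0.014, 0.05, 0.999, 1.438], [0.0, 0.0, 0.0, 1.0]]
wide_grip 0.89 [365. 220.  45.  57.] [ 0.59  -0.298  0.033]
narrow_grip 0.98 [138. 188.  19.  34.] [0.673 0.441 0.034]
narrow_grip 0.78 [179. 219.  19.  32.] [0.595 0.297 0.033]
narrow_grip 0.44 [279. 226.  36.  43.] [ 0.569 -0.027  0.033]
middle_grip 0.75 [277. 231.  34.  39.] [ 0.567 -0.027  0.033]
side ['pixels', 'depth', 'fov_y', 'cx', 'cy', 'extrinsics'] 53.0223192695907 253.94824122441918 187.9387085016364 [[-0.957, 0.206, -0.206, 0.391], [-0.291, -0.618, 0.73, 0.884], [0.023, 0.758, 0.652, 0.817], [0.0, 0.0, 0.0, 1.0]]
narrow_grip 0.93 [234. 264.  45.  27.] [0.596 0.306 0.036]
narrow_grip 0.77 [175. 300.  50.  24.] [0.669 0.445 0.036]
narrow_grip 0.43 [286. 138.  45.  17.] [ 0.578 -0.297  0.037]
middle_grip 0.63 [278. 184.  41.  22.] [ 0.569 -0.022  0.036]
{'time': 0.4, 'q': array([-1.47248963e+00,  5.27638062e-01,  1.43287265e+00, -3.41871875e-05,
        1.18144207e+00, -1.78484048e-01]), 'joint_velocities': array([-3.77585546e-04, -2.03790629e-03, -9.08325959e-04, -1.96366109e-04,
        5.07269420e-04, -8.07205864e-05]), 'joint_torque': array([-4.68688522e-04, -4.39502513e+01, -1.76656258e+01,  6.33019349e-02,
        5.30641561e-02, -6.70400755e-05]), 'position': array([ 0.17082051, -0.60112675,  0.40460841]), 'tool_rot': array([ 9.90437724e-01,  1.37960435e-01, -8.58381254e-06, -1.80551416e-04]), 'ft_force': array([-0.30748525,  0.44233765, -0.00711642]), 'moment': array([0.00579847, 0.01013394, 0.02768974]), 'grip_force': 0.0, 'grip_width': 0.08684870018820959} 0.1822
```

View pics/top0.png

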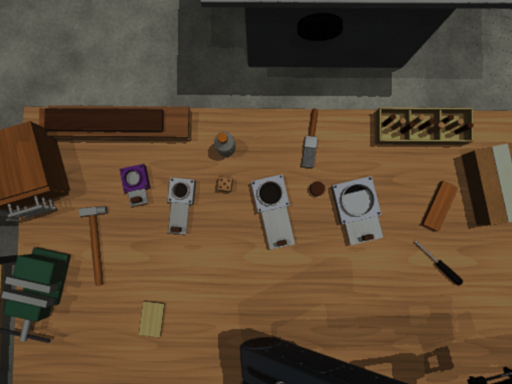

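View pics/side0.png

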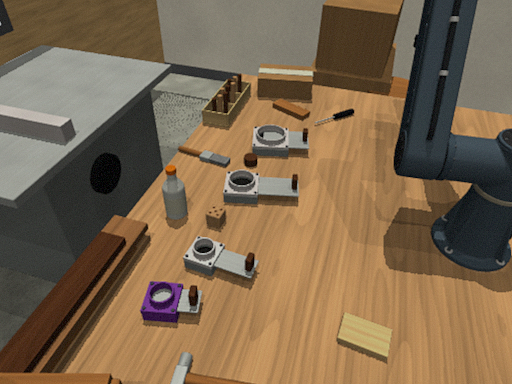

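The top view shows the purple decoy at (134,180), the narrow port at (180,190) with its grip at (177,230), the middle port at (270,192), and the wide port at (358,200) with its grip at (367,237). The side view agrees. Next I measure the grips and slide axes from depth.

Run:
```python
from h import *
A={}
for n in("top","side"):
    c=camera(n); P=cloud(c).reshape(-1,3); px=c["pixels"].reshape(-1,3).astype(int).max(1)
    A[n]=(P,px)
for name,c0,g0,L in(("wide",(.70,-.28),(.575,-.30),(130,108)),("mid",(.71,-.0),(.55,-.04),(105,83)),("narrow",(.70,.30),(.575,.305),(80,58))):
    for n in A:
        P,px=A[n]
        d=np.hypot(*(P[:,:2]-g0).T)
        m=(d<.06)&(P[:,2]>.068)&(P[:,2]<.085)
        d2=np.hypot(*(P[:,:2]-c0).T); r=(d2<.1)&(P[:,2]>.054)&(P[:,2]<.068)&(d>.06)
        g=P[m][:,:2]; R=P[r][:,:2]
        if len(R)<5: print(name,n,"few",len(g),len(R)); continue
        M=np.c_[2*R,np.ones(len(R))]; s=np.linalg.lstsq(M,(R**2).sum(1),rcond=None)[0]
        gm=(g.min(0)+g.max(0))/2 if len(g) else g0
        print(name,n,len(g),"grip",g.mean(0).round(4) if len(g) else None,np.round(gm,4),P[m][:,2].mean().round(3),"collar",s[:2].round(4),"rad",np.sqrt(s[2]+s[0]**2+s[1]**2).round(3),len(R),"dist",np.hypot(*(s[:2]-gm)).round(4))
        # plate points -> axis
        pl=(np.abs(P[:,2]-.0345)<.004)&(d<.09)&(px>90)
        rect=cv2.minAreaRect((P[pl][:,:2]*1000).astype(np.float32)); print("  plate",np.round(rect[0],1),np.round(rect[1],1),round(rect[2],1),"dir grip->collar deg",np.degrees(np.arctan2(*(s[:2]-gm)[::-1])).round(1))
```

```text
wide top 50 grip [ 0.5417 -0.3117] [ 0.542  -0.3121] 0.075 collar [ 0.6624 -0.2823] rad 0.052 113 dist 0.1241
  plate [ 595.6 -299.8] [138.8 131.1] 13.9 dir grip->collar deg 13.9
wide side 31 grip [ 0.5431 -0.3041] [ 0.5432 -0.3063] 0.076 collar [ 0.6654 -0.2792] rad 0.052 141 dist 0.1251
  plate [ 595.1 -294.2] [134.3 123.5] 13.6 dir grip->collar deg 12.5
mid top 47 grip [ 0.5211 -0.0391] [ 0.5211 -0.038 ] 0.075 collar [ 6.806e-01 -6.000e-04] rad 0.039 101 dist 0.1638
  plate [571.  -26.8] [131.4  82.9] 13.4 dir grip->collar deg 13.2
mid side 40 grip [ 0.5228 -0.0317] [ 0.5226 -0.0351] 0.076 collar [0.6829 0.0026] rad 0.04 158 dist 0.1647
  plate [570.7 -25.8] [124.9  89.8] 15.2 dir grip->collar deg 13.2
narrow top 46 grip [0.5593 0.3011] [0.5594 0.3024] 0.074 collar [0.6862 0.2913] rad 0.027 70 dist 0.1273
  plate [604.5 298.7] [ 75.8 115.7] 85.5 dir grip->collar deg -5.0
narrow side 77 grip [0.561  0.3065] [0.5616 0.3052] 0.076 collar [0.6881 0.2947] rad 0.027 153 dist 0.1269
  plate [600.5 303. ] [ 74.9 106. ] 86.0 dir grip->collar deg -4.7
```

Emit:
step_arm:
  rows:
    - [0.031,0.0243,-0.0085,0,0,-0.2]
    - [0.031,0.0243,-0.0085,0,0,-0.2]
    - [0.031,0.0243,-0.0085,0,0,-0.2]
    - [0.031,0.0243,-0.0085,0,0,-0.2]
    - [0.031,0.0243,-0.0085,0,0,-0.2]
    - [0.031,0.0243,-0.0085,0,0,-0.2]
    - [0.031,0.0243,-0.0085,0,0,-0.2]
    - [0.031,0.0243,-0.0085,0,0,-0.2]
    - [0.031,0.0243,-0.0085,0,0,-0.2]
    - [0.031,0.0243,-0.0085,0,0,-0.2]
    - [0.031,0.0243,-0.0085,0,0,-0.2]
    - [0.031,0.0243,-0.0085,0,0,-0.2]
  jaw: 0.087
  squeeze: 25

```text
time: 2.0
position: [0.5439, -0.3088, 0.3026]
tool_rot: [0.993, 0.117, 0.0, 0.0]
ft_force: [0.3, -0.7, 0.8]
grip_width: 0.0868
grip_force: 0.0
```

Emit:
step_arm:
  rows:
    - [-0.0005,0,-0.02,0,0,0]
    - [-0.0005,0,-0.02,0,0,0]
    - [0,0,-0.02,0,0,0]
    - [0,0,-0.016,0,0,0]
    - [0,0,0,0,0,0]

```text
time: 2.62
position: [0.5414, -0.3093, 0.2255]
tool_rot: [0.993, 0.117, -0.001, -0.001]
ft_force: [-0.2, 0.2, -0.7]
grip_width: 0.087
grip_force: 0.0
```

Emit:
step_arm:
  rows:
    - [0,0,0,0,0,0]
    - [0,0,0,0,0,0]
    - [0,0,0,0,0,0]
    - [0,0,0,0,0,0]
    - [0,0,0,0,0,0]
    - [0,0,0,0,0,0]
  jaw: 0.0
  squeeze: 25

```text
time: 3.38
position: [0.5418, -0.3096, 0.2268]
tool_rot: [0.993, 0.117, 0.0, 0.0]
ft_force: [0.5, -0.5, -1.2]
grip_width: 0.0342
grip_force: 0.0
```

Emit:
step_arm:
  rows:
    - [0,0,0,0,0,0]
    - [0,0,0,0,0,0]
    - [0,0,0,0,0,0]

```text
time: 3.75
position: [0.5422, -0.311, 0.2268]
tool_rot: [0.993, 0.118, 0.001, 0.002]
ft_force: [-0.1, -5.8, -1.7]
grip_width: 0.0298
grip_force: 25.0
```

Emit:
step_arm:
  rows:
    - [-0.0088,-0.0021,0,0,0,0]
    - [-0.0088,-0.0021,0,0,0,0]
    - [-0.0088,-0.0021,0,0,0,0]
    - [-0.0088,-0.0021,0,0,0,0]
    - [-0.0088,-0.0021,0,0,0,0]
    - [-0.0088,-0.0021,0,0,0,0]
    - [-0.0088,-0.0021,0,0,0,0]
    - [0,0,0,0,0,0]

```text
time: 4.75
position: [0.4805, -0.3263, 0.2268]
tool_rot: [0.993, 0.117, 0.001, 0.002]
ft_force: [-0.7, -5.5, -3.6]
grip_width: 0.0298
grip_force: 25.0
```

Moving well; creep to the stop.

Emit:
step_arm:
  rows:
    - [-0.0039,-0.0009,0,0,0,0]
    - [-0.0039,-0.0009,0,0,0,0]
    - [-0.0039,-0.0009,0,0,0,0]
    - [-0.002,-0.0005,0,0,0,0]
    - [-0.002,-0.0005,0,0,0,0]
    - [0,0,0,0,0,0]

```text
time: 5.5
position: [0.4656, -0.3299, 0.2268]
tool_rot: [0.993, 0.117, 0.002, 0.003]
ft_force: [1.2, -6.2, -5.6]
grip_width: 0.0303
grip_force: 25.0
```

Emit:
step_arm:
  rows:
    - [-0.002,-0.0005,0,0,0,0]
    - [-0.002,-0.0005,0,0,0,0]
    - [0,0,0,0,0,0]

```text
time: 5.88
position: [0.4633, -0.3302, 0.2269]
tool_rot: [0.993, 0.116, 0.004, 0.003]
ft_force: [10.8, -1.5, -8.0]
grip_width: 0.0299
grip_force: 25.0
```

Emit:
step_arm:
  rows:
    - [-0.002,-0.0005,0,0,0,0]
    - [-0.002,-0.0005,0,0,0,0]
    - [0,0,0,0,0,0]

```text
time: 6.25
position: [0.4618, -0.3304, 0.2269]
tool_rot: [0.993, 0.115, 0.007, 0.004]
ft_force: [21.4, 3.6, -11.5]
grip_width: 0.03
grip_force: 25.0
```

Emit:
step_arm:
  rows:
    - [0.0025,0.0006,0,0,0,0]
    - [0.0025,0.0006,0,0,0,0]
    - [0,0,0,0,0,0]

```text
time: 6.62
position: [0.4635, -0.3303, 0.2269]
tool_rot: [0.993, 0.117, 0.003, 0.003]
ft_force: [4.4, -3.6, -5.9]
grip_width: 0.0302
grip_force: 24.9
```

Emit:
step_arm:
  rows:
    - [0,0,0,0,0,0]
    - [0,0,0,0,0,0]
    - [0,0,0,0,0,0]
    - [0,0,0,0,0,0]
    - [0,0,0,0,0,0]
    - [0,0,0,0,0,0]
  jaw: 0.087

```text
time: 7.38
position: [0.4615, -0.3288, 0.2268]
tool_rot: [0.993, 0.117, -0.0, -0.0]
ft_force: [0.2, 0.6, -0.1]
grip_width: 0.0813
grip_force: 0.0
```

Lift, then verify the wide gate.

Emit:
step_arm:
  rows:
    - [0,0,0.01,0,0,0]
    - [0,0,0.03,0,0,0]
    - [0,0,0.035,0,0,0]
    - [0,0.03,0.02,0,0,-3]
    - [0.01,0.05,0,0,0,-3]
    - [0.01,0.055,0,0,0,-3]
    - [0.01,0.055,0,0,0,-3]
    - [0.01,0.055,0,0,0,-3]
    - [0.01,0.055,0,0,0,-3]
    - [0,0,0,0,0,0]

```text
time: 8.62
position: [0.5113, -0.0252, 0.3224]
tool_rot: [0.999, -0.037, 0.0, -0.0]
ft_force: [-0.3, -0.4, 0.7]
grip_width: 0.0869
grip_force: 0.0
```

```bash
cat > m.py <<'E'
from h import *
A={n:cloud(camera(n)).reshape(-1,3) for n in("top","side")}
def meas(name,c0,g0,rg=.06):
    for n,P in A.items():
        d=np.hypot(*(P[:,:2]-g0).T)
        g=P[(d<rg)&(P[:,2]>.068)&(P[:,2]<.085)][:,:2]
        d2=np.hypot(*(P[:,:2]-c0).T); R=P[(d2<.085)&(P[:,2]>.054)&(P[:,2]<.068)&(d>.03)][:,:2]
        if len(g)<5 or len(R)<9: print(name,n,"few",len(g),len(R)); continue
        s=np.linalg.lstsq(np.c_[2*R,np.ones(len(R))],(R**2).sum(1),rcond=None)[0]
        gm=(g.min(0)+g.max(0))/2
        print(name,n,gm.round(4),s[:2].round(4),"dist",np.hypot(*(s[:2]-gm)).round(4),np.sqrt(s[2]+s[0]**2+s[1]**2).round(3))
E
python3 - <<'E'
from m import *
meas("wide",(.664,-.281),(.465,-.33)); meas("mid",(.682,.001),(.522,-.036)); meas("narrow",(.687,.293),(.56,.304))
E
```

```text
wide top [ 0.4641 -0.3316] [ 0.6623 -0.2825] dist 0.2042 0.052
wide side [ 0.4667 -0.3291] [ 0.665  -0.2796] dist 0.2044 0.052
mid top few 0 99
mid side [ 0.5227 -0.035 ] [0.6828 0.0027] dist 0.1644 0.04
narrow top [0.5594 0.3026] [0.6865 0.291 ] dist 0.1276 0.027
narrow side [0.5619 0.3048] [0.6882 0.2947] dist 0.1267 0.027
```

Emit:
step_arm:
  rows:
    - [0.006,0.041,-0.0025,0,0,0]
    - [0.006,0.041,-0.0025,0,0,0]
    - [0.006,0.041,-0.0025,0,0,0]
    - [0.006,0.041,-0.0025,0,0,0]
    - [0.006,0.041,-0.0025,0,0,0]
    - [0.006,0.041,-0.0025,0,0,-0.6]
    - [0.006,0.041,-0.0025,0,0,0]
    - [0.006,0.041,-0.0025,0,0,0]
    - [0,0,0,0,0,0]

```text
time: 9.85
position: [0.5606, 0.2999, 0.3018]
tool_rot: [0.999, -0.044, 0.001, -0.0]
ft_force: [0.4, 0.5, 0.1]
grip_width: 0.0868
grip_force: 0.0
```

Emit:
step_arm:
  rows:
    - [0,0.003,-0.02,0,0,0]
    - [0,0,-0.02,0,0,0]
    - [0,0,-0.02,0,0,0]
    - [0,0,-0.015,0,0,0]
    - [0,0,0,0,0,0]

```text
time: 10.48
position: [0.5591, 0.3015, 0.2249]
tool_rot: [0.999, -0.045, -0.002, 0.001]
ft_force: [-0.2, 0.2, 0.6]
grip_width: 0.0872
grip_force: 0.0
```

Emit:
step_arm:
  rows:
    - [0,0,0,0,0,0]
    - [0,0,0,0,0,0]
    - [0,0,0,0,0,0]
    - [0,0,0,0,0,0]
    - [0,0,0,0,0,0]
    - [0,0,0,0,0,0]
    - [0,0,0,0,0,0]
    - [0,0,0,0,0,0]
    - [0,0,0,0,0,0]
  jaw: 0.0

```text
time: 11.6
position: [0.5595, 0.3033, 0.2267]
tool_rot: [0.999, -0.045, 0.0, -0.001]
ft_force: [-0.4, 6.0, -1.7]
grip_width: 0.03
grip_force: 25.0
```

Emit:
step_arm:
  rows:
    - [0.008,-0.0007,0,0,0,0]
    - [0.008,-0.0007,0,0,0,0]
    - [0.008,-0.0007,0,0,0,0]
    - [0.008,-0.0007,0,0,0,0]
    - [0.008,-0.0007,0,0,0,0]
    - [0,0,0,0,0,0]

```text
time: 12.35
position: [0.6, 0.3, 0.2268]
tool_rot: [0.999, -0.045, 0.001, -0.001]
ft_force: [1.1, 5.9, -1.6]
grip_width: 0.0299
grip_force: 25.0
```

Emit:
step_arm:
  rows:
    - [0.004,-0.0003,0,0,0,0]
    - [0.004,-0.0003,0,0,0,0]
    - [0.002,-0.0002,0,0,0,0]
    - [0.002,-0.0002,0,0,0,0]
    - [0.002,-0.0002,0,0,0,0]
    - [0,0,0,0,0,0]

```text
time: 13.1
position: [0.6129, 0.299, 0.2268]
tool_rot: [0.999, -0.045, -0.001, -0.001]
ft_force: [-1.7, 6.3, 0.2]
grip_width: 0.0299
grip_force: 25.0
```

Emit:
step_arm:
  rows:
    - [0.002,-0.0002,0,0,0,0]
    - [0.001,0,0,0,0,0]
    - [0,0,0,0,0,0]

```text
time: 13.48
position: [0.614, 0.299, 0.2267]
tool_rot: [0.999, -0.045, -0.004, -0.001]
ft_force: [-7.2, 6.5, 4.9]
grip_width: 0.03
grip_force: 25.0
```

Emit:
step_arm:
  rows:
    - [0.002,-0.0002,0,0,0,0]
    - [0.002,-0.0002,0,0,0,0]
    - [0,0,0,0,0,0]

```text
time: 13.85
position: [0.6155, 0.2991, 0.2266]
tool_rot: [0.999, -0.045, -0.008, -0.001]
ft_force: [-13.6, 7.5, 9.4]
grip_width: 0.0298
grip_force: 25.0
```

Emit:
step_arm:
  rows:
    - [-0.0025,0.0002,0,0,0,0]
    - [-0.002,0.0002,0,0,0,0]
    - [0,0,0,0,0,0]

```text
time: 14.22
position: [0.6138, 0.299, 0.2267]
tool_rot: [0.999, -0.045, -0.003, -0.001]
ft_force: [-5.3, 7.0, 2.6]
grip_width: 0.0298
grip_force: 25.0
```

Emit:
step_arm:
  rows:
    - [0,0,0,0,0,0]
    - [0,0,0,0,0,0]
    - [0,0,0,0,0,0]
    - [0,0,0,0,0,0]
    - [0,0,0,0,0,0]
    - [0,0,0,0,0,0]
  jaw: 0.087

```text
time: 14.98
position: [0.6161, 0.2972, 0.2267]
tool_rot: [0.999, -0.045, -0.0, 0.0]
ft_force: [-0.1, 0.1, 0.4]
grip_width: 0.0816
grip_force: 0.0
```

Emit:
step_arm:
  rows:
    - [0,0,0.01,0,0,0]
    - [0,0,0.03,0,0,0]
    - [0,0,0.035,0,0,0]
    - [0,0,0.035,0,0,0]
    - [-0.04,-0.04,0.01,0,0,0]
    - [-0.04,-0.04,0,0,0,0]
    - [-0.04,-0.04,0,0,0,0]
    - [0,-0.04,0,0,0,0]
    - [0,0,0,0,0,0]

```text
time: 16.1
position: [0.4959, 0.1354, 0.3478]
tool_rot: [0.999, -0.047, 0.001, 0.0]
ft_force: [-0.1, -0.2, -0.3]
grip_width: 0.0869
grip_force: 0.0
```

Run:
```python
from m import *
meas("wide",(.664,-.281),(.465,-.33)); meas("mid",(.682,.001),(.522,-.036)); meas("narrow",(.687,.293),(.614,.299),.035)
cv2.imwrite("pics/top1.png",camera("top")["pixels"])
```

```text
wide top [ 0.4636 -0.3309] [ 0.6624 -0.2825] dist 0.2046 0.052
wide side [ 0.4667 -0.3276] [ 0.6647 -0.2796] dist 0.2037 0.052
mid top [ 0.5211 -0.038 ] [ 6.807e-01 -5.000e-04] dist 0.164 0.039
mid side few 0 163
narrow top [0.6121 0.2977] [0.6861 0.2911] dist 0.0743 0.027
narrow side [0.6142 0.3006] [0.6882 0.2945] dist 0.0742 0.027
```

View pics/top1.png

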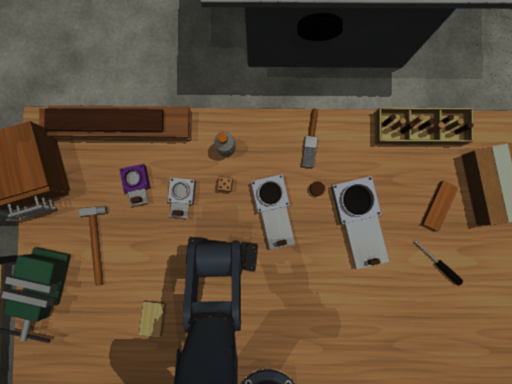

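The picture shows the wide port open (dark bore at (358,200), grip out at (374,262)) and the narrow port shut (grip at (179,212)). The middle gate is unchanged, and the arm is clear.

```bash
python3 -c "
from rig import hand_in; print(hand_in())"
```

```text
the job is handed in; nothing more can be done
None
```

The job is handed in: I slid the widest port's gate open to its stop, then the narrowest port's gate shut to its stop, and left the middle gate as it was; the final camera check agreed, but no verdict came back.

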